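# Clear the cartridge reader's catch tray and restart it

## Robot

A 6-joint arm with a two-finger parallel gripper is mounted at the origin on the work surface. World frame = base frame: x ahead of the robot, y to its left, z up, the work surface at z = 0. Lengths are in mm, angles in rad, forces in N, time in s.
With the tool pointing down it reaches from about 250 to 775 mm from the base axis. Payload 4 kg.
Tool frame: the origin (TCP) lies on the centre line of the jaws, within the pads' length; the fingertips stand 25 mm ahead of it and the grasp point (between the pads) lies 6 mm ahead of it (manip.nose_length is the distance from the TCP to the fingertips, in mm); z points along the fingers, y is the line along which they close (so a half turn about z gives the same grasp; the last joint's range is limited). The gripper opens to 94 mm and grips with 3 to 60 N. Pads are 16 mm wide; open, the fingers measure 119 mm over their backs; the gripper's body (75 mm by 177 mm) begins 78 mm behind the grasp point.
Start: joints at [-1.339, 0.087, 1.371, -0, 1.684, -0.103], TCP at [180.717, -519.48, 230.506] pointing down, gripper open.
Joint ranges: [-3.1, 3.1], [-0.76, 2.03], [0.27, 2.55], [-1.08, 4.22], [0.17, 2.65], [-2.57, 2.57]. Speed limits (rad/s): [2.79, 2.79, 3.14, 3.14, 3.14, 3.14].

## Interface

Orientations are given as a rotation vector (axis times angle).
In Python, from rig import manip gives the robot as it stands. The module is installed in compiled form; this text tells all that it offers.
- The arm moves only by the shell command python3 -m crank 'ROWS'. ROWS is JSON, a list of rows, each an object of numbers: "dx", "dy", "dz": the shift along the tool's x, y, z in units of 500 mm (1.0 is 500 mm); "ax", "ay", "az": the turn, a rotation vector about the tool's x, y, z in units of 30 degrees (1.0 is 30 degrees); "claw": the opening, from 0 (shut) to 1 (fully open). In form: [{"dx": .., "dy": .., "dz": .., "ax": .., "ay": .., "az": .., "claw": ..}, ...]. A call has 1 to 8 rows; each row is the pose to reach, as a shift and turn from the pose commanded when the call began, along the tool's axes at that moment; what a row does not reach only later rows make up. A row lasts 1/12 s, in which the tool goes at most 41.7 mm and 7.16 degrees, less where a joint would pass 70% of its speed; a pose out of reach is approached as far as the arm can. A call with a number of a shift or a turn outside -1 to 1 is refused whole. A call with a gripper value outside its range is refused whole. The fingers move at their own pace and stop on an object; the grip force is fixed at half the most. Time passes only in rows, so rows that repeat a pose let the fingers close. It gives the time, the measured TCP pose, the force, the opening and the grip force at its end, in the units of the state.
- manip.get_state(): the state, without advancing time (a new reading comes with each control period).
- manip.read_camera(name): name is "scene" or "top" or "wrist"; returns a dict with "frame" (400x640x3 uint8, red, green, blue), "z_map" (400x640 float32, mm along the optical axis (not along the pixel's ray), 0 where there is no reading), "K" (3x3 intrinsics, pixels), "R" (3x3) and "t" (3): a world point X has camera coordinates R X + t; the wrist camera has in their place "T_tool_cam" (4x4, takes a point from camera to tool coordinates, whose origin is the TCP and whose axes are the flange's). Camera axes: x right, y down, z forward; pixel columns grow to the right and rows downward; lengths in mm; the calibration is good to about 2 mm. A picture is of the moment at which its call begins: read the wrist's pose just before it.
- manip.close_job(): hands the job in; it is judged then, once.
Trained networks look in a picture, given as the dict that the camera call returned (one of the last four; its "shot" number tells which), for a name from the list of things; names that differ only in an ending like _2 or _b are one class to them, and where a whole thing is asked for, a point or a joint stands for the part that bears it (a point fixed in the world has none). Each returns a list of dicts, best first, with "score" (0 to 1); they miss things now and then, are a little off and sometimes report something else, mostly with a low value. They report only what shows in the picture. A call takes as long as a camera call. They do not tell look-alikes from the thing itself.
- manip.search_frame(picture, query): "point" ([x, y, z] in mm, in world coordinates, good to about 4 mm: the middle of the surface that is visible of it).
- manip.outline_of(picture, query): "pixels" (400x640 bool, what is visible of it).
The state is a dict: "t": time; "q": joint angles; "qvel": joint speeds; "joint_efforts": joint torques, N m; "eef_pos": TCP position; "tool_rot": TCP orientation; "wrist_force": force on the tool from outside, world axes, zero at the start; "ft_torque": the same for the moment, N m; "grip_width": finger opening in mm; "gripper_force": force on a finger pad.
Only numpy, scipy, OpenCV 4.12 (cv2) and the standard library are available. Lean on these libraries where they do the work, as an engineer would, in place of code of your own. Each camera call takes 0.05 s, during which the arm holds its last target. There are 200 camera calls.

## Task

First stop the cartridge reader: press the small round button on its deck fully down and let it come up again. Then move both used cartridges from its catch tray into the open dark grey tote, each standing upright and flat on the tote's floor and never tipped over, for they still hold fluid. Only then restart the reader by pressing the large round button fully down and letting it come up, and leave the bottle, the tip box and the mixer standing where they are.

Things in the scene. Friction and masses are not known exactly. Their poses are not given: they have to be found in the camera images.
- reader: fixed white reader with blue skirt. Origin: centre of its housing's underside. Housing 200 (x) x 180 (y) mm, deck 75 mm high; raised rear part (black display) x +15..+95, y -85..+85, 105 mm high. Buttons on the low front deck, x about -50. Grey catch tray on its +y side: inside x -91..+91, y +90..+314, floor 5 mm above the bench, walls 20 mm high on three sides, the housing is the fourth
- pause (a joint): travel of the small button, in m: 0 up, 0.008 fully down; fully down takes 5 N
- pause_top (a point): centre of the top of the small button: white, round, 24 mm across, in a round black housing 40 mm across and 12 mm high; the top is 24 mm above the deck. Pressed straight down. The two buttons may have changed places
- start (a joint): travel of the large button, in m: 0 up, 0.008 fully down; fully down takes 5 N
- start_top (a point): centre of the top of the large button: white, round, 40 mm across, in a round black housing 56 mm across and 12 mm high; the top is 24 mm above the deck. Pressed straight down
- cartridge_a: used cartridge, white plastic block 84 (x) x 32 (y) x 42 (z) mm with four dark wells along its top, about 90 g. Origin: centre of its underside, z up. Stands upright in the catch tray at the start
- cartridge_b: used cartridge of a shorter, taller kind, white plastic block 64 (x) x 38 (y) x 50 (z) mm with two dark wells on top, about 90 g. Origin: centre of its underside, z up
- tote: loose open dark grey tote, 170 (x) x 150 (y) mm outside, 62 mm high, walls and floor 4 mm thick, 0.7 kg. Origin: centre of its underside
- bottle: bystander: white bottle with blue cap, 70 mm across, 200 mm high. Origin: centre of its underside
- tip_box: bystander: closed pipette tip box, 120 (x) x 85 (y) x 70 (z) mm. Origin: centre of its underside
- mixer: bystander: round white vortex mixer, 97 mm across, 78 mm high. Origin: centre of its underside
There are look-alikes about, which are no part of the job. Leave any pink or yellow look-alike of the cartridge_a alone.

How it is judged (in metres and radians):
On the way, in this order (a step that is already met when the one before it is completed fails the run):
1. the small button is fully down (at least 7.2 of 8 mm) (value of joint pause above 0.0072 m), for 0.05 s.
2. the small button has come up again (value of joint pause below 0.0015 m), for 0.1 s.
3. both cartridges stand upright on the tote's floor, released and at rest (x of cartridge_a in the frame of tote between -0.081 and 0.081 m and y of cartridge_a in the frame of tote between -0.071 and 0.071 m and z of cartridge_a in the frame of tote between -0.005 and 0.012 m and angle between each of cartridge_a, cartridge_b's own z axis and vertical below 0.15 rad and x of cartridge_b in the frame of tote between -0.081 and 0.081 m and y of cartridge_b in the frame of tote between -0.071 and 0.071 m and z of cartridge_b in the frame of tote between -0.005 and 0.012 m and linear speed of each of cartridge_a, cartridge_b below 0.02 m/s and contact force between the fingers and cartridge_a below 0.1 N and contact force between the fingers and cartridge_b below 0.1 N), for 0.2 s.
4. the large button is fully down (at least 7.2 of 8 mm) (value of joint start above 0.0072 m), for 0.05 s.
5. the large button has come up again (value of joint start below 0.0015 m), for 0.1 s.
At the end, for the whole second after the job is handed in: both cartridges stand in the tote: origin between the tote's walls, underside within 8 mm of the tote's floor, tilted less than 0.15 rad, at rest and released; both buttons are up (within 1.5 mm) (all of step 3 and value of joint each of pause, start below 0.0015 m); the robot touches nothing.
It fails at once if the large button is pressed more than 3 mm while a cartridge is not yet standing in the tote (value of joint start above 0.003 m and not ((x of cartridge_a in the frame of tote between -0.081 and 0.081 m and y of cartridge_a in the frame of tote between -0.071 and 0.071 m and z of cartridge_a in the frame of tote between -0.005 and 0.012 m and angle between cartridge_a's own z axis and vertical below 0.15 rad) and (x of cartridge_b in the frame of tote between -0.081 and 0.081 m and y of cartridge_b in the frame of tote between -0.071 and 0.071 m and z of cartridge_b in the frame of tote between -0.005 and 0.012 m and angle between cartridge_b's own z axis and vertical below 0.15 rad))).
It fails at once if the small button is pressed more than 3 mm when a cartridge has left the catch tray (value of joint pause above 0.003 m and ((x of cartridge_a in the frame of reader above 0.1 m or x of cartridge_a in the frame of reader below -0.1 m or y of cartridge_a in the frame of reader above 0.325 m or z of cartridge_a in the frame of reader above 0.03 m) or (x of cartridge_b in the frame of reader above 0.1 m or x of cartridge_b in the frame of reader below -0.1 m or y of cartridge_b in the frame of reader above 0.325 m or z of cartridge_b in the frame of reader above 0.03 m))).
It fails at once if a cartridge is tipped more than 0.8 rad (angle between any of cartridge_a, cartridge_b's own z axis and vertical above 0.8 rad).
It fails at once if the bottle, the tip box or the mixer is moved more than 25 mm or tipped over (distance of any of bottle, tip_box, mixer from where it was at the start of the episode above 0.025 m or angle between any of bottle, tip_box, mixer's own z axis and vertical above 0.4 rad).
It also fails if it takes over 72 s, if anything falls off the work surface, if the arm or the gripper's body presses on something with over 40 N, if the wrist force passes 120 N, or if a joint passes its speed limit or range.

## Working session

There is one attempt and no reset: what is moved stays moved. The work goes in short steps, Python scripts to look and compute and a shell command to move; the robot and the scene stay as the last step left them, time stands still between calls to the robot, and variables do not carry over. Pictures are saved under pics/ and viewed, at most 10 in all, crops included, and the job is handed in when it is done.

```bash
mkdir -p pics
cat > h.py <<'E'
import numpy as np, cv2
from scipy.spatial.transform import Rotation as Ro
from rig import manip
def world(p, mask=None, st=None):
    z=p["z_map"]; K=p["K"]
    v,u=np.nonzero((z>0) if mask is None else (mask&(z>0)))
    d=z[v,u]; c=np.stack([(u-K[0,2])*d/K[0,0],(v-K[1,2])*d/K[1,1],d],1)
    if "R" in p: return (c-p["t"])@p["R"],u,v
    T=p["T_tool_cam"]; c=c@T[:3,:3].T+T[:3,3]
    return Ro.from_rotvec(st["tool_rot"]).apply(c)+st["eef_pos"],u,v
def pose():
    s=manip.get_state(); print("t",s["t"],"pos",np.round(s["eef_pos"],1),"F",np.round(s["wrist_force"],1),"w",s["grip_width"])
    print(np.round(Ro.from_rotvec(s["tool_rot"]).as_matrix(),4).tolist()); return s
def rect(p,mask,st=None,zlo=None,zhi=None):
    X,_,_=world(p,mask,st)
    if zlo is not None: X=X[(X[:,2]>zlo)&(X[:,2]<zhi)]
    return cv2.minAreaRect(X[:,:2].astype(np.float32)),np.median(X[:,2]),len(X)
E
python3 - <<'E'
from h import *
s=pose()
for n in ("scene","top"):
    p=manip.read_camera(n); cv2.imwrite(f"pics/{n}0.png",p["frame"][:,:,::-1])
    for q in ("reader","pause_top","start_top","cartridge_a","cartridge_b","tote","bottle","tip_box","mixer"):
        print(n,q,[(np.round(r["point"]).tolist(),round(r["score"],2)) for r in manip.search_frame(p,q)][:5])
E
```

```text
t 0.0 pos [ 180.6 -519.   229.3] F [ 0.5 -0.5  0.1] w 93.98368183000478
[[0.9445, 0.3286, -0.0005], [0.3286, -0.9445, 0.0021], [0.0002, -0.0021, -1.0]]
scene reader [([635.0, -176.0, 28.0], 0.77)]
scene pause_top [([516.0, -305.0, 100.0], 0.52)]
scene start_top [([526.0, -210.0, 95.0], 0.73), ([515.0, -306.0, 102.0], 0.61)]
scene cartridge_a [([811.0, -111.0, 39.0], 0.9), ([627.0, -114.0, 47.0], 0.89), ([748.0, 146.0, 36.0], 0.85), ([618.0, 0.0, 52.0], 0.84), ([419.0, -96.0, 33.0], 0.79)]
scene cartridge_b [([811.0, -111.0, 39.0], 0.9), ([627.0, -114.0, 47.0], 0.89), ([748.0, 146.0, 36.0], 0.85), ([618.0, 0.0, 52.0], 0.84), ([419.0, -96.0, 33.0], 0.79)]
scene tote [([509.0, 358.0, 28.0], 0.6)]
scene bottle [([586.0, 160.0, 107.0], 0.57)]
scene tip_box [([367.0, -267.0, 64.0], 0.94)]
scene mixer [([524.0, -459.0, 48.0], 0.69), ([627.0, -114.0, 47.0], 0.24)]
top reader [([583.0, -174.0, 23.0], 0.89)]
top pause_top [([510.0, -308.0, 97.0], 0.64)]
top start_top [([523.0, -216.0, 101.0], 0.68)]
top cartridge_a [([599.0, -11.0, 56.0], 0.97), ([794.0, -119.0, 41.0], 0.88), ([729.0, 144.0, 42.0], 0.64), ([604.0, -117.0, 52.0], 0.62), ([396.0, -101.0, 43.0], 0.62)]
top cartridge_b [([599.0, -11.0, 56.0], 0.97), ([794.0, -119.0, 41.0], 0.88), ([729.0, 144.0, 42.0], 0.64), ([604.0, -117.0, 52.0], 0.62), ([396.0, -101.0, 43.0], 0.62)]
top tote [([521.0, 367.0, 6.0], 0.55)]
top bottle [([557.0, 153.0, 137.0], 0.77)]
top tip_box [([342.0, -271.0, 71.0], 0.83), ([496.0, -457.0, 54.0], 0.64), ([517.0, -215.0, 103.0], 0.17)]
top mixer [([494.0, -455.0, 56.0], 0.71)]
```

View pics/top0.png

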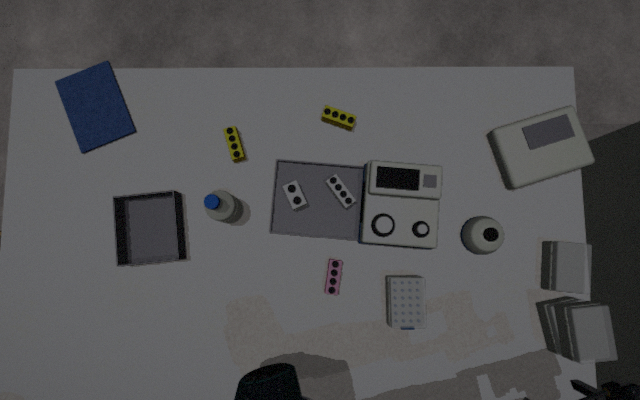

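View pics/scene0.png

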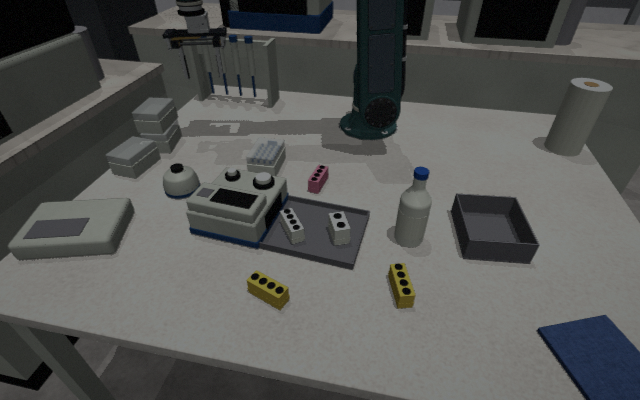

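The top view shows cartridge_a at (340,190) with four wells and cartridge_b at (293,195) with two wells, both white and both in the tray. The look-alikes are yellow at (233,143) and (338,117), and pink at (333,276). The small button is at (421,228), the large button at (382,224), the tote at (151,228) and the bottle at (215,203). I choose the two white blocks in the tray.

Run:
```python
from h import *
p=manip.read_camera("top"); z=p["z_map"]
cv2.imwrite("pics/crop.png",cv2.resize(cv2.convertScaleAbs(p["frame"][140:260,190:450,::-1],alpha=1.8),None,fx=3,fy=3))
P=np.zeros((400,640,3)); X,u,v=world(p); P[v,u]=X
def box(u0,v0,u1,v1,zlo,zhi,name,erode=0):
    m=np.zeros((400,640),bool); m[v0:v1,u0:u1]=1
    m&=(P[:,:,2]>zlo)&(P[:,:,2]<zhi)
    n,l,st,_=cv2.connectedComponentsWithStats(m.astype(np.uint8)); 
    if n<2: print(name,"none");return
    k=1+np.argmax(st[1:,4]); A=P[l==k]
    r=cv2.minAreaRect(A[:,:2].astype(np.float32)); print(name,np.round(r[0],1),np.round(r[1],1),round(r[2],1),"mean",np.round(A.mean(0),1),len(A))
box(320,165,362,215,38,60,"a");box(275,170,315,220,45,70,"b")
box(105,180,200,275,52,75,"tote");box(360,150,450,255,65,82,"deck");box(360,150,450,255,98,112,"rear")
box(405,215,440,243,92,110,"pause");box(366,208,400,243,92,110,"start")
box(195,180,250,235,180,220,"cap");box(195,180,250,235,20,220,"bottle")
box(265,155,370,245,14,30,"traywall");box(380,270,430,335,60,85,"tip");box(455,205,515,260,20,90,"mixer")
box(318,100,362,135,30,60,"yellow1");box(220,120,250,165,30,60,"yellow2")
for nm,uu,vv in (("floor tray",315,225),("bench",250,280),("tote floor",150,228)): print(nm,P[vv,uu])
```

```text
a [ 608.1 -120.8] [84.2 32.4] 35.8 mean [ 607.5 -120.5   46.2] 443
b [597.8  -6.6] [64.2 37.9] 24.4 mean [597.3  -6.9  54.2] 404
tote [517.3 352.8] [170.  152.2] 5.9 mean [520.1 356.4  59.4] 643
deck [ 570.9 -265. ] [181.3 198.1] 84.8 mean [ 535.9 -260.6   74.1] 3099
rear [ 626.4 -270.5] [170.   80.4] 84.8 mean [ 625.3 -269.5  104.7] 2401
pause [ 510.2 -306. ] [21.7 21.4] 55.8 mean [ 510.4 -305.8   97.5] 83
start [ 519.7 -217.6] [37.4 38.2] 0.0 mean [ 520.3 -217.2   97.9] 227
cap [565.7 160.4] [30.5 31.2] 25.6 mean [565.1 159.7 198.4] 198
bottle [563.9 157.4] [63.2 69. ] 66.6 mean [560.2 149.1 135.8] 955
traywall [587.2 -74.6] [253.1 201.1] 85.0 mean [591.  -47.3  19.3] 509
tip [ 338.5 -274.9] [118.3  84.1] 0.3 mean [ 338.6 -273.9   69.1] 1828
mixer [ 497.3 -470.3] [87.4 94.3] 89.3 mean [ 496.3 -463.8   55.4] 1240
yellow1 [ 799.4 -118.8] [83.8 33.6] 69.2 mean [ 798.3 -118.5   40.7] 442
yellow2 [732.  147.6] [84.4 32.2] 17.2 mean [730.8 146.8  41.2] 435
floor tray [525.27274303 -57.15954143   2.19391921]
bench [ 3.87116931e+02  1.07838183e+02 -4.05382840e-02]
tote floor [519.62761952 365.31736435   0.61626775]
```

View pics/crop.png

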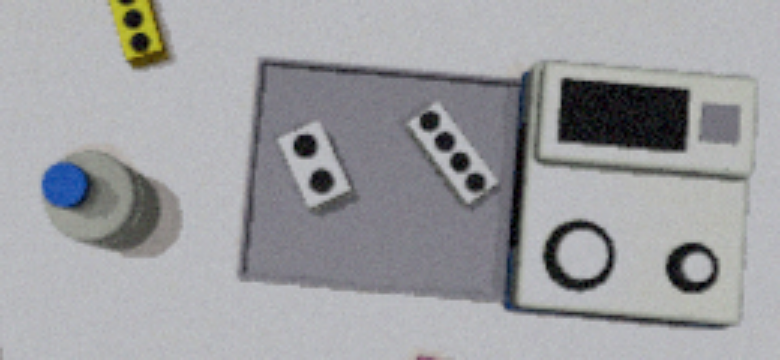

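The crop confirms it: two wells on block b at (313,165), four wells on block a at (452,152), both white. The small button's white cap is at (697,268) and the large one's at (590,257). All measured sizes match the given ones, so I work out the press next.

```bash
cat >> h.py <<'E'
def go(*targets):
    "targets (x,y,z,yaw_of_tool_x_deg): row numbers from the present pose, tool kept vertical"
    s=pose(); R=Ro.from_rotvec(s["tool_rot"]); M=R.as_matrix()
    for x,y,z,w in targets:
        d=R.inv().apply(np.array([x,y,z])-s["eef_pos"])/500
        c,n=np.cos(np.radians(w)),np.sin(np.radians(w))
        a=np.degrees((R.inv()*Ro.from_matrix([[c,n,0],[n,-c,0],[0,0,-1]])).as_rotvec())/30
        print("d",np.round(d,4),"a",np.round(a,3),"rows",round(np.linalg.norm(d)*12,1))
E
python3 -c "
from h import *
go((510.5,-306,230,19.2),(510.5,-306,140,19.2))"
```

```text
t 1.05 pos [ 180.7 -519.5  230.5] F [-0.3  0.2 -0.1] w 94.01076279779622
[[0.9445, 0.3286, -0.0], [0.3286, -0.9445, -0.0001], [-0.0, 0.0001, -1.0]]
d [ 0.7633 -0.1865  0.001 ] a [ 0.     0.    -0.001] rows 9.4
d [ 0.7633 -0.1865  0.181 ] a [ 0.     0.    -0.001] rows 9.7
```

```bash
python3 -m crank '[{"dx":0.763,"dy":-0.1865,"claw":0},{"dx":0.763,"dy":-0.1865,"claw":0},{"dx":0.763,"dy":-0.1865,"claw":0},{"dx":0.763,"dy":-0.1865,"claw":0},{"dx":0.763,"dy":-0.1865,"claw":0},{"dx":0.763,"dy":-0.1865,"claw":0},{"dx":0.763,"dy":-0.1865,"claw":0},{"dx":0.763,"dy":-0.1865,"claw":0}]'; python3 -c "
from h import *
go((510.5,-306,230,19.2),(510.5,-306,135,19.2))"
```

```text
t 1.05 pos [ 180.7 -519.5  230.5] F [-0.3  0.2 -0.1] w 94.01076279779622
[[0.9445, 0.3286, -0.0], [0.3286, -0.9445, -0.0001], [-0.0, 0.0001, -1.0]]
d [ 0.7633 -0.1865  0.001 ] a [ 0.     0.    -0.001] rows 9.4
d [ 0.7633 -0.1865  0.191 ] a [ 0.     0.    -0.001] rows 9.7schema error: expected keys dx, dy, dz, ax, ay, az, claw
```

```bash
python3 -m crank '[{"dx":0.763,"dy":-0.1865,"dz":0,"ax":0,"ay":0,"az":0,"claw":0},{"dx":0.763,"dy":-0.1865,"dz":0,"ax":0,"ay":0,"az":0,"claw":0},{"dx":0.763,"dy":-0.1865,"dz":0,"ax":0,"ay":0,"az":0,"claw":0},{"dx":0.763,"dy":-0.1865,"dz":0,"ax":0,"ay":0,"az":0,"claw":0},{"dx":0.763,"dy":-0.1865,"dz":0,"ax":0,"ay":0,"az":0,"claw":0},{"dx":0.763,"dy":-0.1865,"dz":0,"ax":0,"ay":0,"az":0,"claw":0},{"dx":0.763,"dy":-0.1865,"dz":0,"ax":0,"ay":0,"az":0,"claw":0},{"dx":0.763,"dy":-0.1865,"dz":0,"ax":0,"ay":0,"az":0,"claw":0}]'; python3 -c "
from h import *
go((510.5,-306,230,19.2),(510.5,-306,135,19.2))"
```

```text
t: 1.72
eef_pos: [462.0, -336.9, 230.7]
tool_rot: [3.097, 0.523, 0.0]
wrist_force: [0.5, -0.4, 0.1]
grip_width: 44.3
gripper_force: 0.0
t 1.7167 pos [ 462.  -336.9  230.7] F [ 0.5 -0.4  0.1] w 44.29084211011402
[[0.9445, 0.3285, 0.0003], [0.3285, -0.9445, -0.0005], [0.0002, 0.0006, -1.0]]
d [ 0.1119 -0.0265  0.0014] a [ 0.001 -0.    -0.001] rows 1.4
d [ 0.1118 -0.0267  0.1914] a [ 0.001 -0.    -0.001] rows 2.7
```

```bash
python3 -m crank '[{"dx":0.112,"dy":-0.0265,"dz":0,"ax":0,"ay":0,"az":0,"claw":0},{"dx":0.112,"dy":-0.0265,"dz":0,"ax":0,"ay":0,"az":0,"claw":0},{"dx":0.112,"dy":-0.0265,"dz":0.19,"ax":0,"ay":0,"az":0,"claw":0},{"dx":0.112,"dy":-0.0265,"dz":0.19,"ax":0,"ay":0,"az":0,"claw":0},{"dx":0.112,"dy":-0.0265,"dz":0.19,"ax":0,"ay":0,"az":0,"claw":0},{"dx":0.112,"dy":-0.0265,"dz":0.19,"ax":0,"ay":0,"az":0,"claw":0},{"dx":0.112,"dy":-0.0265,"dz":0.19,"ax":0,"ay":0,"az":0,"claw":0},{"dx":0.112,"dy":-0.0265,"dz":0.19,"ax":0,"ay":0,"az":0,"claw":0}]'; python3 -c "
from h import *
go((510.5,-306,128,19.2),(510.5,-306,115,19.2))
p=manip.read_camera('wrist'); cv2.imwrite('pics/w1.png',p['frame'][:,:,::-1])
st=manip.get_state()
for q in ('pause_top','start_top'): print(q,[(np.round(r['point'],1).tolist(),round(r['score'],2)) for r in manip.search_frame(p,q)])"
```

```text
t: 2.38
eef_pos: [510.1, -308.7, 138.5]
tool_rot: [3.094, 0.522, 0.005]
wrist_force: [0.5, -1.1, 0.7]
grip_width: 0.2
gripper_force: 0.0
t 2.3833 pos [ 510.1 -308.7  138.5] F [ 0.5 -1.1  0.7] w 0.22960682412428632
[[0.9447, 0.3279, 0.0039], [0.328, -0.9447, -0.0029], [0.0027, 0.004, -1.0]]
d [ 0.0024 -0.0049  0.0211] a [ 0.008 -0.005 -0.002] rows 0.3
d [ 0.0023 -0.0051  0.0471] a [ 0.008 -0.005 -0.002] rows 0.6
pause_top [([520.0, -303.6, 100.4], 0.62)]
start_top [([525.9, -217.8, 97.7], 0.96), ([577.9, -30.9, 24.0], 0.24)]
```

View pics/w1.png

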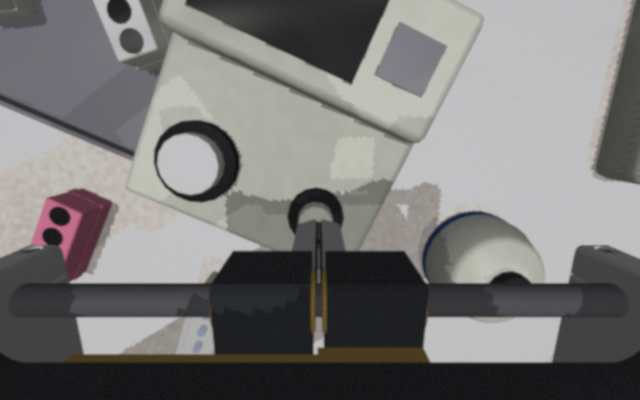

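The wrist view shows the closed fingertips at (318,225), right over the small button at (315,210). Pressing now.

```bash
python3 -m crank '[{"dx":0.002,"dy":-0.003,"dz":0.02,"ax":0,"ay":0,"az":0,"claw":0},{"dx":0.002,"dy":-0.003,"dz":0.03,"ax":0,"ay":0,"az":0,"claw":0},{"dx":0.002,"dy":-0.003,"dz":0.036,"ax":0,"ay":0,"az":0,"claw":0},{"dx":0.002,"dy":-0.003,"dz":0.041,"ax":0,"ay":0,"az":0,"claw":0},{"dx":0.002,"dy":-0.003,"dz":0.041,"ax":0,"ay":0,"az":0,"claw":0},{"dx":0.002,"dy":-0.003,"dz":0.041,"ax":0,"ay":0,"az":0,"claw":0}]'
```

```text
t: 3.03
eef_pos: [510.2, -306.0, 116.3]
tool_rot: [3.096, 0.523, 0.003]
wrist_force: [0.2, -0.7, 5.8]
grip_width: 0.5
gripper_force: 2.8
```

```bash
python3 -m crank '[{"dx":0,"dy":0,"dz":0.003,"ax":0,"ay":0,"az":0,"claw":0},{"dx":0,"dy":0,"dz":0.005,"ax":0,"ay":0,"az":0,"claw":0},{"dx":0,"dy":0,"dz":0.005,"ax":0,"ay":0,"az":0,"claw":0}]'
```

```text
t: 3.28
eef_pos: [510.2, -306.1, 116.1]
tool_rot: [3.095, 0.523, 0.004]
wrist_force: [-1.3, 2.3, 13.4]
grip_width: 0.6
gripper_force: 6.5
```

Force rose to 13.4 N with no more travel, so the button is on its stop. Lifting.

```bash
python3 -m crank '[{"dx":0,"dy":0,"dz":-0.06,"ax":0,"ay":0,"az":0,"claw":0},{"dx":0,"dy":0,"dz":-0.12,"ax":0,"ay":0,"az":0,"claw":0},{"dx":0,"dy":0,"dz":-0.2,"ax":0,"ay":0,"az":0,"claw":0},{"dx":0,"dy":0,"dz":-0.2,"ax":0,"ay":0,"az":0,"claw":0},{"dx":0,"dy":0,"dz":-0.2,"ax":0,"ay":0,"az":0,"claw":0}]'; python3 -c "
from h import *
go((608,-120.8,200,35.8))"
```

```text
t: 3.7
eef_pos: [510.4, -306.3, 215.6]
tool_rot: [3.094, 0.523, 0.006]
wrist_force: [0.4, -0.3, -0.4]
grip_width: 0.2
gripper_force: 0.0
t 3.7 pos [ 510.4 -306.3  215.6] F [ 0.4 -0.3 -0.4] w 0.16820051014415469
[[0.9445, 0.3286, 0.0044], [0.3286, -0.9445, -0.0034], [0.0031, 0.0047, -1.0]]
d [ 0.3061 -0.2865  0.0307] a [ 0.01  -0.004 -0.554] rows 5.0
```

```bash
python3 -m crank '[{"dx":0.306,"dy":-0.2865,"dz":0.03,"ax":0.01,"ay":-0.004,"az":-0.554,"claw":0.6},{"dx":0.306,"dy":-0.2865,"dz":0.03,"ax":0.01,"ay":-0.004,"az":-0.554,"claw":0.6},{"dx":0.306,"dy":-0.2865,"dz":0.03,"ax":0.01,"ay":-0.004,"az":-0.554,"claw":0.6},{"dx":0.306,"dy":-0.2865,"dz":0.03,"ax":0.01,"ay":-0.004,"az":-0.554,"claw":0.6},{"dx":0.306,"dy":-0.2865,"dz":0.03,"ax":0.01,"ay":-0.004,"az":-0.554,"claw":0.6},{"dx":0.306,"dy":-0.2865,"dz":0.03,"ax":0.01,"ay":-0.004,"az":-0.554,"claw":0.6},{"dx":0.306,"dy":-0.2865,"dz":0.03,"ax":0.01,"ay":-0.004,"az":-0.554,"claw":0.6},{"dx":0.306,"dy":-0.2865,"dz":0.03,"ax":0.01,"ay":-0.004,"az":-0.554,"claw":0.6}]'; python3 -c "
from h import *
go((608,-120.8,100,35.8),(608,-120.8,44,35.8))
p=manip.read_camera('wrist'); cv2.imwrite('pics/w2.png',p['frame'][:,:,::-1])"
```

```text
t: 4.37
eef_pos: [606.0, -120.0, 195.3]
tool_rot: [-2.983, -0.965, 0.011]
wrist_force: [-1.0, 0.1, -0.5]
grip_width: 50.5
gripper_force: 0.0
t 4.3667 pos [ 606.  -120.   195.3] F [-1.   0.1 -0.5] w 50.480608424616634
[[0.8107, 0.5855, -0.0084], [0.5855, -0.8107, 0.0039], [-0.0045, -0.0081, -1.0]]
d [0.0032 0.0052 0.1905] a [-0.015  0.009  0.001] rows 2.3
d [0.0037 0.0061 0.3025] a [-0.015  0.009  0.001] rows 3.6
```

View pics/w2.png

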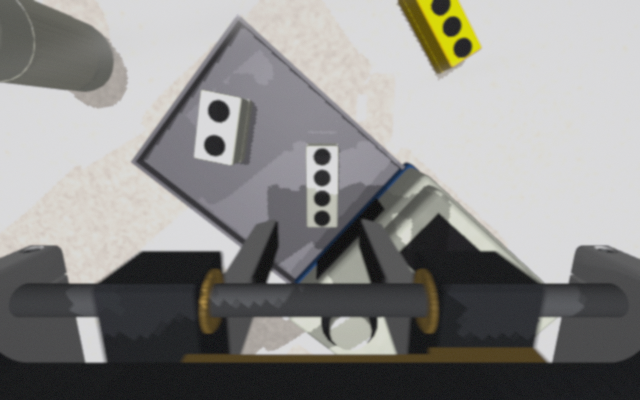

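The view is well aligned: cartridge_a at (322,187), its long side parallel to the pads and centred between the fingers. Descending and gripping.

```bash
python3 -m crank '[{"dx":0.0,"dy":0.0,"dz":0.15,"ax":0,"ay":0,"az":0,"claw":0.6},{"dx":0.0,"dy":0.0,"dz":0.15,"ax":0,"ay":0,"az":0,"claw":0.6},{"dx":0.0,"dy":0.0,"dz":0.22,"ax":0,"ay":0,"az":0,"claw":0.6},{"dx":0.0,"dy":0.0,"dz":0.27,"ax":0,"ay":0,"az":0,"claw":0.6},{"dx":0.0,"dy":0.0,"dz":0.305,"ax":0,"ay":0,"az":0,"claw":0.6},{"dx":0.0,"dy":0.0,"dz":0.305,"ax":0,"ay":0,"az":0,"claw":0.6},{"dx":0.0,"dy":0.0,"dz":0.305,"ax":0,"ay":0,"az":0,"claw":0.6},{"dx":0.0,"dy":0.0,"dz":0.305,"ax":0,"ay":0,"az":0,"claw":0.6}]'
```

```text
t: 5.08
eef_pos: [606.9, -121.0, 46.6]
tool_rot: [-2.987, -0.962, 0.001]
wrist_force: [0.5, -0.9, -0.2]
grip_width: 56.8
gripper_force: 0.0
```

```bash
python3 -m crank '[{"dx":0,"dy":0,"dz":0.006,"ax":0,"ay":0,"az":0,"claw":0.6},{"dx":0,"dy":0,"dz":0.006,"ax":0,"ay":0,"az":0,"claw":0.2},{"dx":0,"dy":0,"dz":0.006,"ax":0,"ay":0,"az":0,"claw":0.2},{"dx":0,"dy":0,"dz":0.006,"ax":0,"ay":0,"az":0,"claw":0.2},{"dx":0,"dy":0,"dz":0.006,"ax":0,"ay":0,"az":0,"claw":0.2},{"dx":0,"dy":0,"dz":0.006,"ax":0,"ay":0,"az":0,"claw":0.2},{"dx":0,"dy":0,"dz":0.006,"ax":0,"ay":0,"az":0,"claw":0.2}]'; python3 -c "
from h import *
go((606,-121,170,35.8),(450,60,200,64),(450,130,200,64))"
```

```text
t: 5.67
eef_pos: [606.8, -119.8, 42.7]
tool_rot: [-2.986, -0.965, 0.003]
wrist_force: [0.2, -0.1, 2.4]
grip_width: 32.0
gripper_force: 30.0
t 5.6667 pos [ 606.8 -119.8   42.7] F [ 0.2 -0.1  2.4] w 32.00933691914257
[[0.8109, 0.5851, -0.0028], [0.5851, -0.8109, 0.0028], [-0.0006, -0.0039, -1.0]]
d [-0.0029 -0.     -0.2546] a [-0.007  0.001  0.   ] rows 3.1
d [-0.0442 -0.4764 -0.3127] a [-0.008 -0.001 -0.94 ] rows 6.9
d [ 0.0377 -0.5899 -0.3124] a [-0.008 -0.001 -0.94 ] rows 8.0
```

```bash
python3 -m crank '[{"dx":0,"dy":0,"dz":-0.05,"ax":0,"ay":0,"az":0,"claw":0.2},{"dx":0,"dy":0,"dz":-0.1,"ax":0,"ay":0,"az":0,"claw":0.2},{"dx":0,"dy":0,"dz":-0.17,"ax":0,"ay":0,"az":0,"claw":0.2},{"dx":0,"dy":0,"dz":-0.25,"ax":0,"ay":0,"az":0,"claw":0.2},{"dx":-0.044,"dy":-0.476,"dz":-0.312,"ax":0,"ay":0,"az":-0.94,"claw":0.2},{"dx":-0.044,"dy":-0.476,"dz":-0.312,"ax":0,"ay":0,"az":-0.94,"claw":0.2},{"dx":-0.044,"dy":-0.476,"dz":-0.312,"ax":0,"ay":0,"az":-0.94,"claw":0.2},{"dx":-0.044,"dy":-0.476,"dz":-0.312,"ax":0,"ay":0,"az":-0.94,"claw":0.2}]'; python3 -c "
from h import *
go((440,60,200,66),(420,160,200,75),(420,160,200,85),(430,300,200,95))"
```

```text
t: 6.33
eef_pos: [496.7, 5.7, 189.1]
tool_rot: [-2.654, -1.668, 0.003]
wrist_force: [0.9, 0.3, -0.5]
grip_width: 31.8
gripper_force: 30.0
t 6.3333 pos [496.7   5.7 189.1] F [ 0.9  0.3 -0.5] w 31.77249538868906
[[0.4336, 0.9011, -0.0052], [0.9011, -0.4336, 0.0042], [0.0015, -0.0065, -1.0]]
d [ 0.0488 -0.1494 -0.0207] a [-0.012 -0.003 -0.057] rows 1.9
d [ 0.2117 -0.2722 -0.0197] a [-0.012 -0.004 -0.357] rows 4.1
d [ 0.2117 -0.2722 -0.0197] a [-0.012 -0.005 -0.69 ] rows 4.1
d [ 0.4727 -0.3755 -0.0186] a [-0.011 -0.006 -1.023] rows 7.2
```

```bash
python3 -m crank '[{"dx":0.049,"dy":-0.149,"dz":-0.02,"ax":0,"ay":0,"az":-0.2,"claw":0.2},{"dx":0.049,"dy":-0.149,"dz":-0.02,"ax":0,"ay":0,"az":-0.3,"claw":0.2},{"dx":0.212,"dy":-0.272,"dz":-0.02,"ax":0,"ay":0,"az":-0.5,"claw":0.2},{"dx":0.212,"dy":-0.272,"dz":-0.02,"ax":0,"ay":0,"az":-0.7,"claw":0.2},{"dx":0.212,"dy":-0.272,"dz":-0.02,"ax":0,"ay":0,"az":-0.9,"claw":0.2},{"dx":0.473,"dy":-0.376,"dz":-0.02,"ax":0,"ay":0,"az":-1,"claw":0.2},{"dx":0.473,"dy":-0.376,"dz":-0.02,"ax":0,"ay":0,"az":-1,"claw":0.2},{"dx":0.473,"dy":-0.376,"dz":-0.02,"ax":0,"ay":0,"az":-1,"claw":0.2}]'
python3 - <<'E'
from h import *
w=5.9; c,s=np.cos(np.radians(w)),np.sin(np.radians(w))
tx=np.array([517.3,352.8])+36*np.array([c,s]); print(tx)
go((*tx,200,95.9),(*tx,110,95.9),(*tx,45,95.9))
p=manip.read_camera("top"); cv2.imwrite("pics/t2.png",cv2.resize(cv2.convertScaleAbs(p["frame"][120:320,80:360,::-1],alpha=1.8),None,fx=2.5,fy=2.5))
P=np.zeros((400,640,3)); X,u,v=world(p); P[v,u]=X
A=P[180:275,105:200].reshape(-1,3); A=A[(A[:,2]>50)&(A[:,2]<72)]; r=cv2.minAreaRect(A[:,:2].astype(np.float32)); print(r)
E
```

```text
t: 7.0
eef_pos: [431.1, 285.8, 200.5]
tool_rot: [-2.139, -2.294, 0.001]
wrist_force: [0.9, -0.6, -0.7]
grip_width: 32.2
gripper_force: 30.0
[553.10930142 356.50053132]
t 7.0 pos [431.1 285.8 200.5] F [ 0.9 -0.6 -0.7] w 32.17808266199211
[[-0.0698, 0.9975, -0.0045], [0.9976, 0.0699, 0.0035], [0.0038, -0.0042, -1.0]]
d [0.1241 0.2534 0.0004] a [-0.008 -0.007 -0.063] rows 3.4
d [0.1234 0.2541 0.1804] a [-0.008 -0.007 -0.063] rows 4.0
d [0.1229 0.2547 0.3104] a [-0.008 -0.007 -0.063] rows 5.0
((517.5831909179688, 352.763671875), (170.1262969970703, 152.15701293945312), 6.04870080947876)
```

View pics/t2.png

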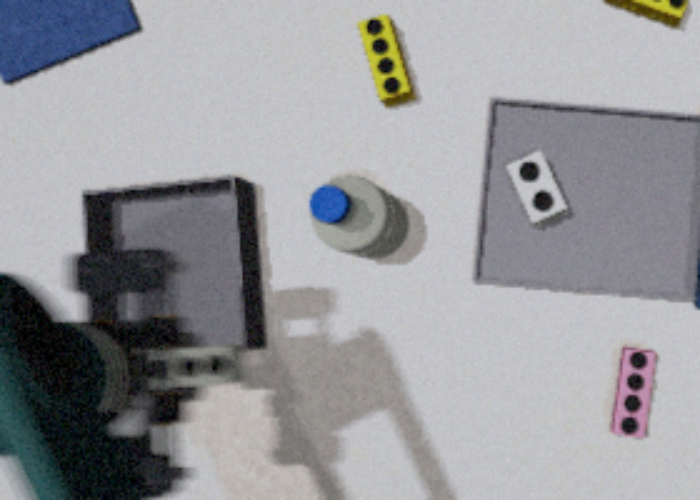

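cartridge_a is in the gripper at (195,365), the tote stays at (175,265), and cartridge_b is untouched at (537,187). Moving over the tote.

```bash
python3 -m crank '[{"dx":0.124,"dy":0.254,"dz":0,"ax":0,"ay":0,"az":-0.063,"claw":0.2},{"dx":0.124,"dy":0.254,"dz":0,"ax":0,"ay":0,"az":-0.063,"claw":0.2},{"dx":0.124,"dy":0.254,"dz":0,"ax":0,"ay":0,"az":-0.063,"claw":0.2},{"dx":0.124,"dy":0.254,"dz":0,"ax":0,"ay":0,"az":-0.063,"claw":0.2},{"dx":0.124,"dy":0.254,"dz":0.08,"ax":0,"ay":0,"az":-0.063,"claw":0.2},{"dx":0.124,"dy":0.254,"dz":0.15,"ax":0,"ay":0,"az":-0.063,"claw":0.2},{"dx":0.124,"dy":0.254,"dz":0.18,"ax":0,"ay":0,"az":-0.063,"claw":0.2},{"dx":0.124,"dy":0.254,"dz":0.18,"ax":0,"ay":0,"az":-0.063,"claw":0.2}]'; python3 -c "
from h import *
go((553,356.5,110,95.9),(553,356.5,44,95.9))"
```

```text
t: 7.72
eef_pos: [550.4, 353.1, 102.9]
tool_rot: [-2.097, -2.325, 0.02]
wrist_force: [-0.9, 0.6, -1.2]
grip_width: 31.6
gripper_force: 30.0
t 7.7167 pos [550.4 353.1 102.9] F [-0.9  0.6 -1.2] w 31.57470979847577
[[-0.1028, 0.9946, -0.0162], [0.9947, 0.1028, -0.0026], [-0.0009, -0.0164, -0.9999]]
d [ 0.0062  0.0056 -0.0144] a [-0.031  0.002 -0.   ] rows 0.2
d [0.0063 0.0078 0.1176] a [-0.031  0.002 -0.   ] rows 1.4
```

```bash
python3 -m crank '[{"dx":0,"dy":0,"dz":0,"ax":0,"ay":0,"az":0,"claw":0.2},{"dx":0,"dy":0,"dz":0,"ax":0,"ay":0,"az":0,"claw":0.2},{"dx":0,"dy":0,"dz":0.03,"ax":0,"ay":0,"az":0,"claw":0.2},{"dx":0,"dy":0,"dz":0.06,"ax":0,"ay":0,"az":0,"claw":0.2},{"dx":0,"dy":0,"dz":0.09,"ax":0,"ay":0,"az":0,"claw":0.2},{"dx":0,"dy":0,"dz":0.115,"ax":0,"ay":0,"az":0,"claw":0.2},{"dx":0,"dy":0,"dz":0.12,"ax":0,"ay":0,"az":0,"claw":0.2},{"dx":0,"dy":0,"dz":0.12,"ax":0,"ay":0,"az":0,"claw":0.2}]'; python3 -c "
from h import *
go((553,356.5,44,95.9))"
```

```text
t: 8.38
eef_pos: [553.6, 355.2, 50.6]
tool_rot: [-2.101, -2.328, 0.0]
wrist_force: [0.2, 0.3, -1.4]
grip_width: 31.5
gripper_force: 30.0
t 8.3833 pos [553.6 355.2  50.6] F [ 0.2  0.3 -1.4] w 31.512058652487386
[[-0.1026, 0.9947, -0.0043], [0.9947, 0.1027, 0.0036], [0.004, -0.0039, -1.0]]
d [ 0.0026 -0.0009  0.0131] a [-0.008 -0.008 -0.   ] rows 0.2
```

```bash
python3 -m crank '[{"dx":0,"dy":0,"dz":0.006,"ax":0,"ay":0,"az":0,"claw":0.2},{"dx":0,"dy":0,"dz":0.012,"ax":0,"ay":0,"az":0,"claw":0.2},{"dx":0,"dy":0,"dz":0.015,"ax":0,"ay":0,"az":0,"claw":0.2},{"dx":0,"dy":0,"dz":0.015,"ax":0,"ay":0,"az":0,"claw":0.2},{"dx":0,"dy":0,"dz":0.015,"ax":0,"ay":0,"az":0,"claw":0.2}]'
```

```text
t: 8.8
eef_pos: [553.7, 355.3, 43.1]
tool_rot: [-2.101, -2.329, -0.0]
wrist_force: [-0.2, 0.6, -1.2]
grip_width: 31.8
gripper_force: 30.0
```

Nearly on the floor, with no contact yet. A touch lower, then release and rise.

```bash
python3 -m crank '[{"dx":0,"dy":0,"dz":0.002,"ax":0,"ay":0,"az":0,"claw":0.2},{"dx":0,"dy":0,"dz":0.003,"ax":0,"ay":0,"az":0,"claw":0.2},{"dx":0,"dy":0,"dz":0.003,"ax":0,"ay":0,"az":0,"claw":0.2},{"dx":0,"dy":0,"dz":0.003,"ax":0,"ay":0,"az":0,"claw":0.48},{"dx":0,"dy":0,"dz":0.003,"ax":0,"ay":0,"az":0,"claw":0.48},{"dx":0,"dy":0,"dz":0.003,"ax":0,"ay":0,"az":0,"claw":0.48},{"dx":0,"dy":0,"dz":0.003,"ax":0,"ay":0,"az":0,"claw":0.48}]'; python3 -c "
from h import *
go((553,356.5,220,95.9),(440,330,220,85),(420,160,220,66))"
```

```text
t: 9.38
eef_pos: [553.6, 355.3, 41.3]
tool_rot: [-2.101, -2.329, 0.0]
wrist_force: [0.3, -0.3, 0.8]
grip_width: 45.1
gripper_force: 0.0
t 9.3833 pos [553.6 355.3  41.3] F [ 0.3 -0.3  0.8] w 45.118432091166795
[[-0.1027, 0.9947, -0.0043], [0.9947, 0.1027, 0.0035], [0.0039, -0.0039, -1.0]]
d [ 0.0039 -0.0022 -0.3574] a [-0.007 -0.007 -0.   ] rows 4.3
d [-0.0256 -0.2325 -0.3566] a [-0.008 -0.007  0.363] rows 5.1
d [-0.3597 -0.3072 -0.3577] a [-0.009 -0.005  0.996] rows 7.1
```

```bash
python3 -m crank '[{"dx":0,"dy":0,"dz":-0.04,"ax":0,"ay":0,"az":0,"claw":0.48},{"dx":0,"dy":0,"dz":-0.1,"ax":0,"ay":0,"az":0,"claw":0.48},{"dx":0,"dy":0,"dz":-0.18,"ax":0,"ay":0,"az":0,"claw":0.48},{"dx":0,"dy":0,"dz":-0.26,"ax":0,"ay":0,"az":0,"claw":0.48},{"dx":-0.025,"dy":-0.2325,"dz":-0.357,"ax":0,"ay":0,"az":0.2,"claw":0.65},{"dx":-0.025,"dy":-0.2325,"dz":-0.357,"ax":0,"ay":0,"az":0.4,"claw":0.65},{"dx":-0.025,"dy":-0.2325,"dz":-0.357,"ax":0,"ay":0,"az":0.6,"claw":0.65},{"dx":-0.025,"dy":-0.2325,"dz":-0.357,"ax":0,"ay":0,"az":0.8,"claw":0.65}]'; python3 -c "
from h import *
go((420,250,220,66),(420,130,220,50),(420,130,220,45))"
```

```text
t: 10.05
eef_pos: [436.1, 330.4, 225.3]
tool_rot: [-2.541, -1.837, -0.006]
wrist_force: [1.2, 0.4, 0.5]
grip_width: 60.9
gripper_force: 0.0
t 10.05 pos [436.1 330.4 225.3] F [1.2 0.4 0.5] w 60.947453264245006
[[0.3133, 0.9497, -0.0006], [0.9496, -0.3133, 0.0074], [0.0068, -0.0029, -1.0]]
d [-0.1629  0.0198  0.0095] a [-0.006 -0.013  0.191] rows 2.0
d [-0.3908  0.0949  0.0078] a [-0.008 -0.012  0.725] rows 4.8
d [-0.3908  0.0949  0.0078] a [-0.008 -0.011  0.891] rows 4.8
```

```bash
python3 -m crank '[{"dx":-0.517,"dy":0.158,"dz":0,"ax":0,"ay":0,"az":0.2,"claw":0.65},{"dx":-0.517,"dy":0.158,"dz":0,"ax":0,"ay":0,"az":0.4,"claw":0.65},{"dx":-0.517,"dy":0.158,"dz":0,"ax":0,"ay":0,"az":0.6,"claw":0.65},{"dx":-0.517,"dy":0.158,"dz":0,"ax":0,"ay":0,"az":0.8,"claw":0.65},{"dx":-0.517,"dy":0.158,"dz":0,"ax":0,"ay":0,"az":0.98,"claw":0.65},{"dx":-0.517,"dy":0.158,"dz":0,"ax":0,"ay":0,"az":0.98,"claw":0.65},{"dx":-0.517,"dy":0.158,"dz":0,"ax":0,"ay":0,"az":0.98,"claw":0.65}]'
python3 - <<'E'
from h import *
go((597.8,-6.6,190,24.4))
p=manip.read_camera("top"); cv2.imwrite("pics/t3.png",cv2.resize(cv2.convertScaleAbs(p["frame"][150:300,90:330,::-1],alpha=1.8),None,fx=3,fy=3))
P=np.zeros((400,640,3)); X,u,v=world(p); P[v,u]=X
A=P[180:275,105:200].reshape(-1,3); print(cv2.minAreaRect(A[(A[:,2]>52)&(A[:,2]<72),:2].astype(np.float32)))
m=np.zeros((400,640),bool); m[190:265,118:182]=1; m&=(P[:,:,2]>38)&(P[:,:,2]<50)&(p["frame"].mean(2)>90)
print(m.sum(),cv2.minAreaRect(P[m][:,:2].astype(np.float32)),np.median(P[m][:,2]))
A=P[170:220,275:315].reshape(-1,3); print(cv2.minAreaRect(A[(A[:,2]>45)&(A[:,2]<70),:2].astype(np.float32)))
E
```

```text
t: 10.63
eef_pos: [434.2, 56.4, 219.6]
tool_rot: [-2.927, -1.132, 0.004]
wrist_force: [0.1, -0.4, 0.1]
grip_width: 61.0
gripper_force: 0.0
t 10.6333 pos [434.2  56.4 219.6] F [ 0.1 -0.4  0.1] w 61.02463556155528
[[0.7397, 0.6729, -0.0034], [0.6729, -0.7397, 0.0017], [-0.0014, -0.0035, -1.0]]
d [0.1574 0.3136 0.0578] a [-0.006  0.004  0.596] rows 4.3
((517.5614013671875, 352.7891845703125), (170.66159057617188, 152.1530303955078), 5.785265922546387)
234 ((553.18505859375, 356.18939208984375), (30.904508590698242, 82.8469009399414), 5.594764709472656) 45.158268136884665
((597.7752685546875, -6.65069580078125), (64.44466400146484, 37.89985275268555), 24.397964477539062)
```

View pics/t3.png

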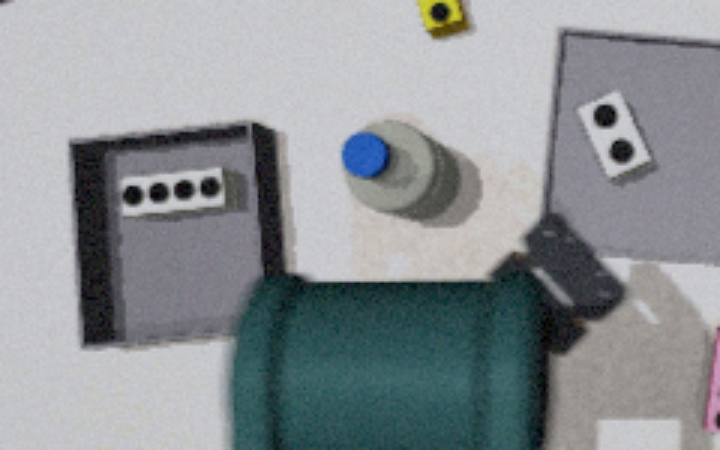

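cartridge_a stands flat in the tote at (172,190), its top at z 45, and the tote has not moved. cartridge_b is at (613,135). Going to b.

```bash
python3 -m crank '[{"dx":0.157,"dy":0.314,"dz":0.058,"ax":0,"ay":0,"az":0.596,"claw":0.68},{"dx":0.157,"dy":0.314,"dz":0.058,"ax":0,"ay":0,"az":0.596,"claw":0.68},{"dx":0.157,"dy":0.314,"dz":0.058,"ax":0,"ay":0,"az":0.596,"claw":0.68},{"dx":0.157,"dy":0.314,"dz":0.058,"ax":0,"ay":0,"az":0.596,"claw":0.68},{"dx":0.157,"dy":0.314,"dz":0.058,"ax":0,"ay":0,"az":0.596,"claw":0.68},{"dx":0.157,"dy":0.314,"dz":0.058,"ax":0,"ay":0,"az":0.596,"claw":0.68},{"dx":0.157,"dy":0.314,"dz":0.058,"ax":0,"ay":0,"az":0.596,"claw":0.68},{"dx":0.157,"dy":0.314,"dz":0.058,"ax":0,"ay":0,"az":0.596,"claw":0.68}]'; python3 -c "
from h import *
go((597.8,-6.6,50,24.4))"
```

```text
t: 11.35
eef_pos: [597.7, -1.7, 190.1]
tool_rot: [-3.064, -0.67, 0.005]
wrist_force: [-0.8, -0.7, 0.3]
grip_width: 64.4
gripper_force: 0.0
t 11.35 pos [597.7  -1.7 190.1] F [-0.8 -0.7  0.3] w 64.3670913591925
[[0.9087, 0.4173, -0.004], [0.4173, -0.9087, 0.0039], [-0.002, -0.0053, -1.0]]
d [-0.0034  0.0105  0.2802] a [-0.01   0.004  0.009] rows 3.4
```

```bash
python3 -m crank '[{"dx":0,"dy":0,"dz":0.08,"ax":0,"ay":0,"az":0,"claw":0.68},{"dx":0,"dy":0,"dz":0.14,"ax":0,"ay":0,"az":0,"claw":0.68},{"dx":0,"dy":0,"dz":0.14,"ax":0,"ay":0,"az":0,"claw":0.68},{"dx":0,"dy":0,"dz":0.14,"ax":0,"ay":0,"az":0,"claw":0.68},{"dx":0,"dy":0,"dz":0.14,"ax":0,"ay":0,"az":0,"claw":0.68}]'; python3 -c "
from h import *
go((597.8,-6.6,50,24.4))"
```

```text
t: 11.77
eef_pos: [598.7, -1.9, 122.2]
tool_rot: [-3.066, -0.67, -0.0]
wrist_force: [-0.5, 0.7, 0.5]
grip_width: 64.0
gripper_force: 0.0
t 11.7667 pos [598.7  -1.9 122.2] F [-0.5  0.7  0.5] w 63.98178900610736
[[0.9088, 0.4172, -0.0005], [0.4172, -0.9088, 0.0033], [0.0009, -0.0032, -1.0]]
d [-0.0058  0.0083  0.1443] a [-0.006 -0.002  0.009] rows 1.7
```

```bash
python3 -m crank '[{"dx":-0.005,"dy":0.008,"dz":0,"ax":0,"ay":0,"az":0,"claw":0.68},{"dx":-0.005,"dy":0.008,"dz":0.07,"ax":0,"ay":0,"az":0,"claw":0.68},{"dx":-0.005,"dy":0.008,"dz":0.11,"ax":0,"ay":0,"az":0,"claw":0.68},{"dx":-0.005,"dy":0.008,"dz":0.143,"ax":0,"ay":0,"az":0,"claw":0.68},{"dx":-0.005,"dy":0.008,"dz":0.143,"ax":0,"ay":0,"az":0,"claw":0.68},{"dx":-0.005,"dy":0.008,"dz":0.143,"ax":0,"ay":0,"az":0,"claw":0.68},{"dx":-0.005,"dy":0.008,"dz":0.143,"ax":0,"ay":0,"az":0,"claw":0.68}]'
python3 -m crank '[{"dx":0,"dy":0,"dz":0,"ax":0,"ay":0,"az":0,"claw":0.2},{"dx":0,"dy":0,"dz":0,"ax":0,"ay":0,"az":0,"claw":0.2},{"dx":0,"dy":0,"dz":0,"ax":0,"ay":0,"az":0,"claw":0.2},{"dx":0,"dy":0,"dz":0,"ax":0,"ay":0,"az":0,"claw":0.2},{"dx":0,"dy":0,"dz":0,"ax":0,"ay":0,"az":0,"claw":0.2},{"dx":0,"dy":0,"dz":0,"ax":0,"ay":0,"az":0,"claw":0.2}]'; python3 -c "
from h import *
go((570,-15,190,24.4),(440,20,200,50),(420,100,200,54))"
```

```text
t: 12.35
eef_pos: [599.0, -7.1, 50.6]
tool_rot: [-3.067, -0.669, -0.001]
wrist_force: [-0.0, -0.4, 0.5]
grip_width: 63.9
gripper_force: 0.0
t: 12.85
eef_pos: [597.6, -6.8, 48.5]
tool_rot: [-3.065, -0.669, 0.004]
wrist_force: [-1.4, 0.8, 2.5]
grip_width: 37.7
gripper_force: 30.0
t 12.85 pos [597.6  -6.8  48.5] F [-1.4  0.8  2.5] w 37.705403286063024
[[0.9091, 0.4165, -0.0033], [0.4165, -0.9091, 0.0035], [-0.0016, -0.0045, -1.0]]
d [-0.0576 -0.0094 -0.2829] a [-0.009  0.003  0.007] rows 3.5
d [-0.2648 -0.1814 -0.3018] a [-0.009  0.001 -0.846] rows 5.3
d [-0.2345 -0.3435 -0.3011] a [-0.009  0.001 -0.98 ] rows 6.2
```

```bash
python3 -m crank '[{"dx":0,"dy":0,"dz":-0.05,"ax":0,"ay":0,"az":0,"claw":0.2},{"dx":0,"dy":0,"dz":-0.1,"ax":0,"ay":0,"az":0,"claw":0.2},{"dx":0,"dy":0,"dz":-0.17,"ax":0,"ay":0,"az":0,"claw":0.2},{"dx":0,"dy":0,"dz":-0.25,"ax":0,"ay":0,"az":0,"claw":0.2},{"dx":-0.265,"dy":-0.181,"dz":-0.3,"ax":0,"ay":0,"az":-0.2,"claw":0.2},{"dx":-0.265,"dy":-0.181,"dz":-0.3,"ax":0,"ay":0,"az":-0.4,"claw":0.2},{"dx":-0.265,"dy":-0.181,"dz":-0.3,"ax":0,"ay":0,"az":-0.6,"claw":0.2},{"dx":-0.265,"dy":-0.181,"dz":-0.3,"ax":0,"ay":0,"az":-0.8,"claw":0.2}]'; python3 -c "
from h import *
go((420,100,200,54),(420,160,200,70),(420,260,200,75))"
```

```text
t: 13.52
eef_pos: [437.6, 20.1, 198.4]
tool_rot: [-2.855, -1.298, 0.005]
wrist_force: [0.2, -0.1, 0.0]
grip_width: 37.9
gripper_force: 30.0
t 13.5167 pos [437.6  20.1 198.4] F [ 0.2 -0.1  0. ] w 37.9260759121105
[[0.6573, 0.7536, -0.0054], [0.7536, -0.6573, 0.0038], [-0.0007, -0.0065, -1.0]]
d [ 0.0973 -0.1316 -0.0024] a [-0.013  0.001 -0.17 ] rows 2.0
d [ 0.1877 -0.2105 -0.0019] a [-0.013 -0.001 -0.703] rows 3.4
d [ 0.3384 -0.3419 -0.0012] a [-0.013 -0.002 -0.87 ] rows 5.8
```

```bash
python3 -m crank '[{"dx":0.46,"dy":-0.447,"dz":0,"ax":0,"ay":0,"az":-0.2,"claw":0.2},{"dx":0.46,"dy":-0.447,"dz":0,"ax":0,"ay":0,"az":-0.4,"claw":0.2},{"dx":0.46,"dy":-0.447,"dz":0,"ax":0,"ay":0,"az":-0.6,"claw":0.2},{"dx":0.46,"dy":-0.447,"dz":0,"ax":0,"ay":0,"az":-0.8,"claw":0.2},{"dx":0.46,"dy":-0.447,"dz":0,"ax":0,"ay":0,"az":-1,"claw":0.2},{"dx":0.46,"dy":-0.447,"dz":0,"ax":0,"ay":0,"az":-1,"claw":0.2},{"dx":0.46,"dy":-0.447,"dz":0,"ax":0,"ay":0,"az":-1,"claw":0.2},{"dx":0.46,"dy":-0.447,"dz":0,"ax":0,"ay":0,"az":-1,"claw":0.2}]'
python3 - <<'E'
from h import *
c,s=np.cos(np.radians(5.8)),np.sin(np.radians(5.8))
tx=np.array([517.5,352.8])-36*np.array([c,s]); print(tx)
go((*tx,200,95.8),(*tx,120,95.8),(*tx,43.5,95.8))
E
```

```text
t: 14.18
eef_pos: [423.0, 343.3, 199.2]
tool_rot: [-2.423, -1.989, 0.002]
wrist_force: [0.5, 0.5, -0.6]
grip_width: 37.8
gripper_force: 30.0
[481.68429448 349.1619733 ]
t 14.1833 pos [423.  343.3 199.2] F [ 0.5  0.5 -0.6] w 37.83753167491764
[[0.1951, 0.9808, -0.0052], [0.9808, -0.1951, 0.0042], [0.0031, -0.0059, -1.0]]
d [ 0.0343  0.1128 -0.0022] a [-0.01  -0.008 -0.568] rows 1.4
d [0.0338 0.1138 0.1578] a [-0.01  -0.008 -0.568] rows 2.4
d [0.0334 0.1147 0.3108] a [-0.01  -0.008 -0.568] rows 4.0
```

```bash
python3 -m crank '[{"dx":0.034,"dy":0.113,"dz":0,"ax":0,"ay":0,"az":-0.568,"claw":0.2},{"dx":0.034,"dy":0.113,"dz":0,"ax":0,"ay":0,"az":-0.568,"claw":0.2},{"dx":0.034,"dy":0.113,"dz":0,"ax":0,"ay":0,"az":-0.568,"claw":0.2},{"dx":0.034,"dy":0.114,"dz":0.06,"ax":0,"ay":0,"az":-0.568,"claw":0.2},{"dx":0.034,"dy":0.114,"dz":0.12,"ax":0,"ay":0,"az":-0.568,"claw":0.2},{"dx":0.034,"dy":0.114,"dz":0.155,"ax":0,"ay":0,"az":-0.568,"claw":0.2},{"dx":0.034,"dy":0.114,"dz":0.155,"ax":0,"ay":0,"az":-0.568,"claw":0.2},{"dx":0.034,"dy":0.114,"dz":0.155,"ax":0,"ay":0,"az":-0.568,"claw":0.2}]'; python3 -c "
from h import *
go((481.7,349.2,52,95.8))"
```

```text
t: 14.85
eef_pos: [482.2, 345.3, 120.5]
tool_rot: [-2.105, -2.323, 0.006]
wrist_force: [0.2, 0.4, -0.1]
grip_width: 37.6
gripper_force: 30.0
t 14.85 pos [482.2 345.3 120.5] F [ 0.2  0.4 -0.1] w 37.56013284592319
[[-0.0985, 0.9951, -0.0075], [0.9951, 0.0985, 0.0017], [0.0024, -0.0073, -1.0]]
d [0.0076 0.0007 0.137 ] a [-0.014 -0.005 -0.005] rows 1.6
```

```bash
python3 -m crank '[{"dx":0.007,"dy":0,"dz":0.03,"ax":0,"ay":0,"az":0,"claw":0.2},{"dx":0.007,"dy":0,"dz":0.06,"ax":0,"ay":0,"az":0,"claw":0.2},{"dx":0.007,"dy":0,"dz":0.09,"ax":0,"ay":0,"az":0,"claw":0.2},{"dx":0.007,"dy":0,"dz":0.12,"ax":0,"ay":0,"az":0,"claw":0.2},{"dx":0.007,"dy":0,"dz":0.137,"ax":0,"ay":0,"az":0,"claw":0.2},{"dx":0.007,"dy":0,"dz":0.137,"ax":0,"ay":0,"az":0,"claw":0.2},{"dx":0.007,"dy":0,"dz":0.137,"ax":0,"ay":0,"az":0,"claw":0.2}]'
```

```text
t: 15.43
eef_pos: [483.1, 349.9, 54.8]
tool_rot: [-2.106, -2.324, -0.002]
wrist_force: [-0.8, -0.5, -1.0]
grip_width: 37.8
gripper_force: 30.0
```

```bash
python3 -m crank '[{"dx":0,"dy":0,"dz":0.006,"ax":0,"ay":0,"az":0,"claw":0.2},{"dx":0,"dy":0,"dz":0.011,"ax":0,"ay":0,"az":0,"claw":0.2},{"dx":0,"dy":0,"dz":0.013,"ax":0,"ay":0,"az":0,"claw":0.2},{"dx":0,"dy":0,"dz":0.013,"ax":0,"ay":0,"az":0,"claw":0.2},{"dx":0,"dy":0,"dz":0.013,"ax":0,"ay":0,"az":0,"claw":0.2}]'
```

```text
t: 15.85
eef_pos: [482.8, 349.7, 47.6]
tool_rot: [-2.106, -2.324, -0.001]
wrist_force: [0.4, 0.4, 0.7]
grip_width: 38.0
gripper_force: 30.0
```

Touching the floor. Release and rise.

```bash
python3 -m crank '[{"dx":0,"dy":0,"dz":0.001,"ax":0,"ay":0,"az":0,"claw":0.53},{"dx":0,"dy":0,"dz":0.001,"ax":0,"ay":0,"az":0,"claw":0.53},{"dx":0,"dy":0,"dz":0.001,"ax":0,"ay":0,"az":0,"claw":0.53},{"dx":0,"dy":0,"dz":0.001,"ax":0,"ay":0,"az":0,"claw":0.53},{"dx":0,"dy":0,"dz":-0.04,"ax":0,"ay":0,"az":0,"claw":0.53},{"dx":0,"dy":0,"dz":-0.1,"ax":0,"ay":0,"az":0,"claw":0.53},{"dx":0,"dy":0,"dz":-0.18,"ax":0,"ay":0,"az":0,"claw":0.53},{"dx":0,"dy":0,"dz":-0.26,"ax":0,"ay":0,"az":0,"claw":0.53}]'
python3 -c "
from h import *
go((400,250,240,70),(400,100,240,70),(400,50,240,70))"
```

```text
t: 16.52
eef_pos: [482.1, 348.6, 177.3]
tool_rot: [-2.105, -2.323, 0.005]
wrist_force: [1.1, 0.4, 0.7]
grip_width: 49.6
gripper_force: 0.0
t 16.5167 pos [482.1 348.6 177.3] F [1.1 0.4 0.7] w 49.64044708205937
[[-0.0984, 0.9951, -0.007], [0.9951, 0.0985, 0.002], [0.0027, -0.0067, -1.0]]
d [-0.1797 -0.1837 -0.1247] a [-0.014 -0.002  0.855] rows 3.4
d [-0.4782 -0.2133 -0.1253] a [-0.014 -0.002  0.855] rows 6.5
d [-0.5777 -0.2231 -0.1255] a [-0.014 -0.002  0.855] rows 7.6
```

```bash
python3 -m crank '[{"dx":-0.18,"dy":-0.184,"dz":-0.125,"ax":0,"ay":0,"az":0.2,"claw":0},{"dx":-0.18,"dy":-0.184,"dz":-0.125,"ax":0,"ay":0,"az":0.4,"claw":0},{"dx":-0.18,"dy":-0.184,"dz":-0.125,"ax":0,"ay":0,"az":0.6,"claw":0},{"dx":-0.578,"dy":-0.223,"dz":-0.125,"ax":0,"ay":0,"az":0.8,"claw":0},{"dx":-0.578,"dy":-0.223,"dz":-0.125,"ax":0,"ay":0,"az":1,"claw":0},{"dx":-0.578,"dy":-0.223,"dz":-0.125,"ax":0,"ay":0,"az":1,"claw":0},{"dx":-0.578,"dy":-0.223,"dz":-0.125,"ax":0,"ay":0,"az":1,"claw":0},{"dx":-0.578,"dy":-0.223,"dz":-0.125,"ax":0,"ay":0,"az":1,"claw":0}]'
python3 - <<'E'
from h import *
go((519.9,-217.4,240,40),)
p=manip.read_camera("top"); cv2.imwrite("pics/t4.png",cv2.resize(cv2.convertScaleAbs(p["frame"][150:300,90:330,::-1],alpha=1.8),None,fx=3,fy=3))
P=np.zeros((400,640,3)); X,u,v=world(p); P[v,u]=X
for lo,hi in ((40,49.5),(50.5,58)):
    m=np.zeros((400,640),bool); m[190:265,118:182]=1; m&=(P[:,:,2]>lo)&(P[:,:,2]<hi)&(p["frame"].mean(2)>90)
    n,l,st,_=cv2.connectedComponentsWithStats(m.astype(np.uint8)); m=l==1+np.argmax(st[1:,4])
    print(m.sum(),cv2.minAreaRect(P[m][:,:2].astype(np.float32)),np.median(P[m][:,2]))
E
```

```text
t: 17.18
eef_pos: [400.3, 53.1, 239.2]
tool_rot: [-2.635, -1.702, 0.001]
wrist_force: [1.8, -0.5, 0.6]
grip_width: 1.5
gripper_force: 0.0
t 17.1833 pos [400.3  53.1 239.2] F [ 1.8 -0.5  0.6] w 1.5280374276822
[[0.4114, 0.9114, -0.0029], [0.9114, -0.4114, 0.0035], [0.002, -0.0041, -1.0]]
d [-0.3947  0.4407 -0.0042] a [-0.008 -0.002  0.857] rows 7.1
115 ((545.0753173828125, 354.8354797363281), (14.579567909240723, 82.59481048583984), 5.518214702606201) 45.00105008367704
243 ((482.3949279785156, 349.91119384765625), (36.886966705322266, 64.36888122558594), 5.4026947021484375) 53.29492850193722
```

View pics/t4.png

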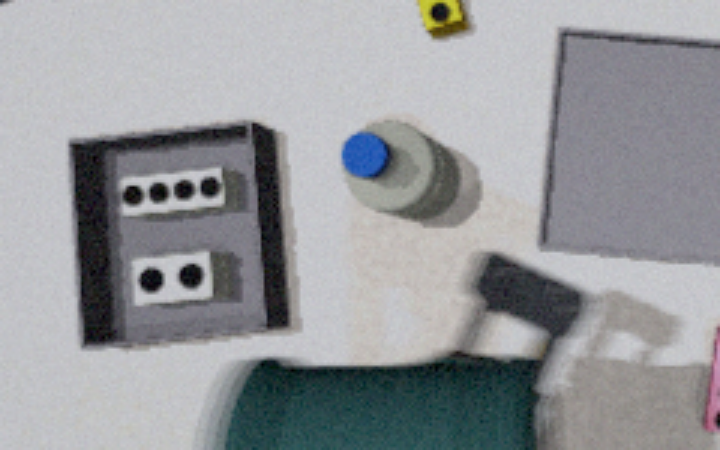

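Both cartridges stand flat in the tote, a at (172,190) and b at (172,277), and the tray is empty. Now the large button.

```bash
python3 -m crank '[{"dx":-0.395,"dy":0.441,"dz":0,"ax":0,"ay":0,"az":0.2,"claw":0},{"dx":-0.395,"dy":0.441,"dz":0,"ax":0,"ay":0,"az":0.4,"claw":0},{"dx":-0.395,"dy":0.441,"dz":0,"ax":0,"ay":0,"az":0.6,"claw":0},{"dx":-0.395,"dy":0.441,"dz":0,"ax":0,"ay":0,"az":0.8,"claw":0},{"dx":-0.395,"dy":0.441,"dz":0,"ax":0,"ay":0,"az":0.86,"claw":0},{"dx":-0.395,"dy":0.441,"dz":0,"ax":0,"ay":0,"az":0.86,"claw":0},{"dx":-0.395,"dy":0.441,"dz":0,"ax":0,"ay":0,"az":0.86,"claw":0},{"dx":-0.395,"dy":0.441,"dz":0,"ax":0,"ay":0,"az":0.86,"claw":0}]'
python3 -c "
from h import *
go((519.9,-217.4,135,40),)"
```

```text
t: 17.9
eef_pos: [521.7, -221.7, 235.1]
tool_rot: [-2.953, -1.061, 0.008]
wrist_force: [0.6, 0.8, -0.7]
grip_width: 0.5
gripper_force: 0.0
t 17.9 pos [ 521.7 -221.7  235.1] F [ 0.6  0.8 -0.7] w 0.4895623615898143
[[0.7714, 0.6364, -0.006], [0.6364, -0.7714, 0.0019], [-0.0034, -0.0053, -1.0]]
d [ 0.0034 -0.0078  0.2002] a [-0.01   0.006 -0.016] rows 2.4
```

```bash
python3 -m crank '[{"dx":0,"dy":0,"dz":0.07,"ax":0,"ay":0,"az":0,"claw":0},{"dx":0,"dy":0,"dz":0.14,"ax":0,"ay":0,"az":0,"claw":0},{"dx":0,"dy":0,"dz":0.19,"ax":0,"ay":0,"az":0,"claw":0},{"dx":0,"dy":0,"dz":0.205,"ax":0,"ay":0,"az":0,"claw":0},{"dx":0,"dy":0,"dz":0.205,"ax":0,"ay":0,"az":0,"claw":0},{"dx":0,"dy":0,"dz":0.205,"ax":0,"ay":0,"az":0,"claw":0},{"dx":0,"dy":0,"dz":0.205,"ax":0,"ay":0,"az":0,"claw":0}]'
python3 -c "
from h import *
go((519.9,-217.4,115,40),)"
```

```text
t: 18.48
eef_pos: [521.4, -216.0, 137.5]
tool_rot: [-2.952, -1.071, -0.001]
wrist_force: [-0.0, -0.3, -0.0]
grip_width: 0.6
gripper_force: 0.0
t 18.4833 pos [ 521.4 -216.   137.5] F [-0.  -0.3 -0. ] w 0.6289698350419569
[[0.7674, 0.6411, -0.0002], [0.6411, -0.7674, 0.0015], [0.0008, -0.0013, -1.0]]
d [-0.004   0.0003  0.045 ] a [-0.002 -0.002 -0.004] rows 0.5
```

```bash
python3 -m crank '[{"dx":-0.003,"dy":0,"dz":0.02,"ax":0,"ay":0,"az":0,"claw":0},{"dx":-0.003,"dy":0,"dz":0.03,"ax":0,"ay":0,"az":0,"claw":0},{"dx":-0.003,"dy":0,"dz":0.038,"ax":0,"ay":0,"az":0,"claw":0},{"dx":-0.003,"dy":0,"dz":0.045,"ax":0,"ay":0,"az":0,"claw":0},{"dx":-0.003,"dy":0,"dz":0.049,"ax":0,"ay":0,"az":0,"claw":0},{"dx":-0.003,"dy":0,"dz":0.049,"ax":0,"ay":0,"az":0,"claw":0},{"dx":-0.003,"dy":0,"dz":0.049,"ax":0,"ay":0,"az":0,"claw":0},{"dx":-0.003,"dy":0,"dz":0.049,"ax":0,"ay":0,"az":0,"claw":0}]'
```

```text
t: 19.15
eef_pos: [520.0, -217.3, 116.0]
tool_rot: [-2.953, -1.071, -0.001]
wrist_force: [-3.9, 1.3, 18.2]
grip_width: 0.1
gripper_force: 9.4
```

On its stop, with 18 N at the wrist. Lift clear.

```bash
python3 -m crank '[{"dx":0,"dy":0,"dz":-0.06,"ax":0,"ay":0,"az":0,"claw":0},{"dx":0,"dy":0,"dz":-0.12,"ax":0,"ay":0,"az":0,"claw":0},{"dx":0,"dy":0,"dz":-0.2,"ax":0,"ay":0,"az":0,"claw":0},{"dx":0,"dy":0,"dz":-0.2,"ax":0,"ay":0,"az":0,"claw":0},{"dx":0,"dy":0,"dz":-0.2,"ax":0,"ay":0,"az":0,"claw":0},{"dx":0,"dy":0,"dz":-0.2,"ax":0,"ay":0,"az":0,"claw":0},{"dx":0,"dy":0,"dz":-0.2,"ax":0,"ay":0,"az":0,"claw":0},{"dx":0,"dy":0,"dz":-0.2,"ax":0,"ay":0,"az":0,"claw":0}]'
python3 - <<'E'
from h import *
pose(); p=manip.read_camera("wrist"); s=manip.get_state()
for q in ("pause_top","start_top"):
    print(q,[(np.round(r["point"],1).tolist(),round(r["score"],2)) for r in manip.search_frame(p,q)])
E
```

```text
t: 19.82
eef_pos: [518.2, -216.5, 207.8]
tool_rot: [-2.946, -1.068, 0.009]
wrist_force: [-0.8, -0.4, -0.1]
grip_width: 0.3
gripper_force: 0.0
t 19.8167 pos [ 518.2 -216.5  207.8] F [-0.8 -0.4 -0.1] w 0.30033406603488444
[[0.7677, 0.6407, -0.0083], [0.6408, -0.7677, 0.0058], [-0.0026, -0.0097, -0.9999]]
pause_top []
start_top [([525.5, -213.0, 96.5], 0.9)]
```

```bash
python3 -c "
from rig import manip
print(manip.close_job())"
```

```text
the job is handed in; nothing more can be done
None
```

The job is handed in at about 20 s of the 72 s limit: small button pressed and released, both cartridges upright and flat in the tote, then the large button pressed and released. The bottle, tip box and mixer were left alone; the hand-in returned no verdict, and I did not check the small button's release with a camera.

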